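Tip the soap cartons onto their labelling sheets

TASK

Two filled soap cartons stand on end, each at the near end of its own sheet of paper. Gently push each one high up on its label side so that it topples away from you and comes to rest lying wholly on its sheet with the blank label on top, ready for labelling. Only push them with the fingers, never grip or lift them, and leave everything else on the bench where it is.

Things in the scene. Friction and masses are not known exactly. Their poses are not given: they have to be found in the camera images.
- tall_sheet: plain off-white paper sheet lying flat on the steel bench in front of the tall carton (paper thickness negligible), 230 mm along its own x by 130 mm along its own y; fixed. Origin at its centre on the bench; its x axis points away from the robot, give or take 0.4 rad. It lies on the far side of the tall carton, whose foot stands on or just short of the sheet's near end
- tall_carton: closed brown cardboard carton, the taller and narrower of the two, standing on its end on the bench: 48 mm deep along its x, 80 wide along y, 170 tall along z; about 0.3 kg, give or take a third. Origin at the centre of its underside. Its +x face looks away from the robot at the sheet (within 0.06 rad), its -x face has a blank off-white label. Pushed near the top it tips over its +x foot edge, which stays about in place
- tall_foot_left (a point): corner of the tall carton's +x face: lower (on the bench at the start), on its +y side. No visible mark
- tall_foot_right (a point): corner of the tall carton's +x face: lower (on the bench at the start), on its -y side. No visible mark
- tall_head_left (a point): corner of the tall carton's +x face: upper, 170 mm up at the start, on its +y side. No visible mark
- tall_head_right (a point): corner of the tall carton's +x face: upper, 170 mm up at the start, on its -y side. No visible mark
- short_sheet: plain off-white paper sheet lying flat on the steel bench in front of the short carton (paper thickness negligible), 180 mm along its own x by 145 mm along its own y; fixed. Origin at its centre on the bench; its x axis points away from the robot, give or take 0.4 rad. It lies on the far side of the short carton, whose foot stands on or just short of the sheet's near end
- short_carton: closed brown cardboard carton, the shorter and wider of the two, standing on its end on the bench: 42 mm deep along its x, 95 wide along y, 120 tall along z; about 0.24 kg, give or take a third. Origin at the centre of its underside. Its +x face looks away from the robot at the sheet (within 0.06 rad), its -x face has a blank off-white label. Pushed near the top it tips over its +x foot edge, which stays about in place
- short_foot_left (a point): corner of the short carton's +x face: lower (on the bench at the start), on its +y side. No visible mark
- short_foot_right (a point): corner of the short carton's +x face: lower (on the bench at the start), on its -y side. No visible mark
- short_head_left (a point): corner of the short carton's +x face: upper, 120 mm up at the start, on its +y side. No visible mark
- short_head_right (a point): corner of the short carton's +x face: upper, 120 mm up at the start, on its -y side. No visible mark
- soap_bar: bystander, to be left alone: pale pink soap bar standing on end between the two sheets, 55 x 28 mm, 85 mm tall. Origin at the centre of its underside
- soap_flat: bystander, to be left alone: pale pink soap bar lying flat beyond and between the sheets, 85 x 55 x 28 mm. Origin at the centre of its underside
- jar: bystander, to be left alone: amber glass jar with a metal cap, 60 mm across, 100 mm tall, on the robot's right. Origin at the centre of its underside
- ruler: bystander, to be left alone: aluminium ruler lying flat beyond the sheets, 320 x 30 x 4 mm, its long axis is its x. Origin at the centre of its underside
- scraper: bystander, to be left alone: bench scraper lying flat on the near side, between the cartons: 100 x 90 mm white plastic blade with a black handle bar 22 mm thick along its y on the robot's side. Origin at the centre of its underside (blade centre)
- tape: bystander, to be left alone: roll of brown tape lying flat on the robot's left, 100 mm across, 48 mm high. Origin at the centre of its underside
There are look-alikes about, which are no part of the job. Leave any blue look-alike of the tall_carton alone.

How it is judged:
At the end, for the whole second after the job is handed in: Each carton lies at rest on its +x face, flat within about 0.09 rad, label upward, with all four corners of that face within the outline of its own sheet (2 mm overhang allowed) (x of tall_foot_left in the frame of tall_sheet between -0.117 and 0.117 m and y of tall_foot_left in the frame of tall_sheet between -0.067 and 0.067 m and x of tall_foot_right in the frame of tall_sheet between -0.117 and 0.117 m and y of tall_foot_right in the frame of tall_sheet between -0.067 and 0.067 m and x of tall_head_left in the frame of tall_sheet between -0.117 and 0.117 m and y of tall_head_left in the frame of tall_sheet between -0.067 and 0.067 m and x of tall_head_right in the frame of tall_sheet between -0.117 and 0.117 m and y of tall_head_right in the frame of tall_sheet between -0.067 and 0.067 m and angle between each of tall_carton, short_carton's own x axis and vertical above 3.05 rad and linear speed of each of tall_carton, short_carton below 0.02 m/s and x of short_foot_left in the frame of short_sheet between -0.092 and 0.092 m and y of short_foot_left in the frame of short_sheet between -0.0745 and 0.0745 m and x of short_foot_right in the frame of short_sheet between -0.092 and 0.092 m and y of short_foot_right in the frame of short_sheet between -0.0745 and 0.0745 m and x of short_head_left in the frame of short_sheet between -0.092 and 0.092 m and y of short_head_left in the frame of short_sheet between -0.0745 and 0.0745 m and x of short_head_right in the frame of short_sheet between -0.092 and 0.092 m and y of short_head_right in the frame of short_sheet between -0.0745 and 0.0745 m); the robot touches nothing.
It fails at once if the tall carton is lifted off the bench (both lower corners of its +x face more than 25 mm up) (height (world z) of each of tall_foot_left, tall_foot_right above 0.025 m).
It fails at once if the tall carton is gripped or shoved hard (over 20 N from the fingers) (contact force between the fingers and tall_carton above 20 N).
It fails at once if the short carton is lifted off the bench (both lower corners of its +x face more than 25 mm up) (height (world z) of each of short_foot_left, short_foot_right above 0.025 m).
It fails at once if the short carton is gripped or shoved hard (over 20 N from the fingers) (contact force between the fingers and short_carton above 20 N).
It fails at once if a bystander is moved more than 20 mm or a standing one is tipped (distance of any of soap_bar, soap_flat, jar, ruler, scraper, tape from where it was at the start of the episode above 0.02 m or angle between any of soap_bar, jar's own z axis and vertical above 0.5 rad).
It also fails if it takes over 45 s, if anything falls off the work surface, if the arm or the gripper's body presses on something with over 40 N, if the wrist force passes 120 N, or if a joint passes its speed limit or range.

ROBOT

A 7-joint arm with a two-finger parallel gripper is mounted at the origin on the work surface. World frame = base frame: x ahead of the robot, y to its left, z up, the work surface at z = 0. Lengths are in m, angles in rad, forces in N, time in s.
With the tool pointing down it reaches from about 0.4 to 0.875 m from the base axis. Payload 6.5 kg.
Tool frame: the origin (TCP) lies at the very end of the fingers, on their centre line; the grasp point (between the pads) lies 19 mm behind it; z points along the fingers, x is the direction in which the jaws open and shut, and the axes are right-handed (so a half turn about z gives the same grasp; the last joint's range is limited). The gripper opens to 88 mm and grips with 3 to 60 N. Pads are 18 mm wide; open, the fingers measure 123 mm over their backs; the gripper's body (75 mm by 187 mm) begins 45 mm behind the grasp point.
Start: joints at [1.213, 0.536, -0.004, 1.538, 0.003, 1.067, -0.071], TCP at [0.187, -0.623, 0.239] pointing down, gripper open.
Joint ranges: [-2.7, 2.7], [-0.37, 2.16], [-1.27, 1.26], [0.24, 2.4], [-1.31, 4.45], [0.19, 1.91], [-2.76, 2.76]. Speed limits (rad/s): [2.39, 2.39, 3.14, 3.14, 3.14, 3.14, 3.14].

INTERFACE

Orientations are given as a unit quaternion [w, x, y, z].
In Python, from station import bot, kinematics, read_camera, look_for, silhouettes, tip_of gives the robot as it stands. The module is installed in compiled form; this text tells all that it offers. Calls block until the motion is done:
- bot.move_ptp(position, orientation): joint-space move of the TCP to a pose.
- bot.line_to(position, max_speed=0.15, orientation=None, stop_force=None): straight line of the TCP; orientation=None keeps the orientation; max_speed is the mean speed in m/s. With stop_force (N) it stops when the force on the tool has changed by that much, and returns True; else False.
- bot.movej(angles): joint-space move.
- bot.open_jaws() and bot.close_gripper(grasp_force=None): open the fingers fully, or close them until they stop; grasp_force is the grip in N (None keeps the last).
- bot.pause(seconds).
- kinematics.ik(position, orientation): joint angles nearest the present ones, or None.
- bot.sense(): the state.
- read_camera(name): name is "side" or "top"; returns a dict with "frame" (384x512x3 uint8, blue, green, red), "depth" (384x512 float32, m along the optical axis (not along the pixel's ray), 0 where there is no reading), "fx", "fy", "cx", "cy" (pixels), "dist_coeffs" ([k1, k2, p1, p2, k3] as OpenCV has them; the pictures are not rectified), "extrinsics" (4x4, takes a point from camera to world coordinates). Camera axes: x right, y down, z forward; pixel columns grow to the right and rows downward; lengths in m; the calibration is good to about 2 mm. A picture is of the moment at which its call begins.
A pose or a line that the arm cannot do raises bot.PlanningError and nothing moves.
- bot.job_done(): hands the job in, once; it reports no verdict.
Trained networks look in a picture, given as the dict that the camera call returned (one of the last four; its "shot" number tells which), for a name from the list of things; names that differ only in an ending like _2 or _b are one class to them, and where a whole thing is asked for, a point or a joint stands for the part that bears it (a point fixed in the world has none). Each returns a list of dicts, best first, with "conf" (0 to 1); they miss things now and then, are a little off and sometimes report something else, mostly with a low value. They report only what shows in the picture. A call takes as long as a camera call. They do not tell look-alikes from the thing itself.
- look_for(picture, label): "centre" ([x, y, z] in m, in world coordinates, good to about 4 mm: the middle of the surface that is visible of it).
- silhouettes(picture, label): "mask" (384x512 bool, what is visible of it).
- tip_of(picture, label): "centre" ([x, y, z] in m, in world coordinates, good to about 4 mm: a listed point, or the origin of a listed thing).
The state is a dict: "time_s": time; "joint_positions": joint angles; "qvel": joint speeds; "tau": joint torques, N m; "position": TCP position; "orientation": TCP orientation; "force": force on the tool from outside, world axes, zero at the start; "wrist_torque": the same for the moment, N m; "grip_width": opening from 0.0 (shut) to 1.0 (fully open).
Only numpy, scipy, OpenCV 4.12 (cv2) and the standard library are available. Lean on these libraries where they do the work, as an engineer would, in place of code of your own. Each camera call takes 0.05 s, during which the arm holds its last target.

## Working session

There is one attempt and no reset: what is moved stays moved. The work goes in short steps, each a Python script; the robot and the scene stay as the last script left them, time stands still between calls to the robot, and variables do not carry over. Pictures are saved under pics/ and viewed, and the job is handed in when it is done.

```bash
mkdir -p pics; python3 - <<'E'
from station import *
import cv2,numpy as np
for n in ("top","side"):
    p=read_camera(n); cv2.imwrite(f"pics/{n}0.png",p["frame"]); 
    print(n,p["fx"],p["cx"],p["cy"],p["dist_coeffs"],np.round(p["extrinsics"],3).tolist())
    for l in ["tall_sheet","tall_carton","short_sheet","short_carton","soap_bar","soap_flat","jar","scraper","tape","ruler","tall_foot_left","tall_foot_right","tall_head_left","tall_head_right","short_foot_left","short_foot_right","short_head_left","short_head_right"]:
        print(l,[(np.round(d["centre"],3).tolist(),round(d["conf"],2)) for d in look_for(p,l)[:3]] if "_foot" not in l and "_head" not in l else "",[(np.round(d["centre"],3).tolist(),round(d["conf"],2)) for d in tip_of(p,l)[:3]])
print(bot.sense()["time_s"], bot.sense()["position"])
E
```

```text
top 409.33648174278187 252.32346929094777 201.905313147137 [-0.10666767  0.          0.          0.          0.        ] [[-0.013, -0.989, 0.145, 0.348], [-1.0, 0.014, 0.005, 0.008], [-0.007, -0.145, -0.989, 1.644], [0.0, 0.0, 0.0, 1.0]]
tall_sheet [([0.592, 0.199, 0.0], 0.77)] [([0.571, 0.204, 0.001], 0.66), ([0.493, 0.168, -0.001], 0.53)]
tall_carton [([0.345, 0.302, 0.166], 0.95), ([0.47, 0.202, 0.167], 0.73), ([0.785, -0.032, 0.004], 0.68)] [([0.346, 0.31, -0.0], 0.91), ([0.472, 0.211, -0.003], 0.6), ([0.684, -0.016, -0.001], 0.54)]
short_sheet [([0.56, -0.185, -0.001], 0.71)] [([0.547, -0.183, -0.001], 0.74), ([0.457, -0.162, -0.001], 0.66)]
short_carton [([0.454, -0.157, 0.119], 0.71)] [([0.456, -0.161, -0.0], 0.79), ([0.491, 0.17, -0.002], 0.35)]
soap_bar [([0.557, 0.001, 0.083], 0.56)] [([0.56, 0.005, -0.005], 0.51), ([0.457, -0.486, 0.001], 0.19)]
soap_flat [([0.683, -0.01, 0.026], 0.85)] [([0.685, -0.015, -0.003], 0.87), ([0.522, 0.487, -0.006], 0.55), ([0.784, -0.026, -0.0], 0.32)]
jar [([0.453, -0.473, 0.105], 0.53), ([0.464, 0.203, 0.169], 0.19)] [([0.458, -0.487, -0.001
[... 1853 characters left out ...]
]
tape [([0.516, 0.49, 0.039], 0.72), ([0.447, -0.475, 0.067], 0.67), ([0.449, 0.224, 0.134], 0.5)] [([0.521, 0.487, 0.003], 0.64)]
ruler [([0.785, -0.005, 0.005], 0.83), ([0.448, 0.22, 0.132], 0.42)] [([0.789, -0.02, -0.002], 0.96)]
tall_foot_left  []
tall_foot_right  [([0.296, 0.316, 0.0], 0.96)]
tall_head_left  [([0.492, 0.246, 0.177], 0.67), ([0.36, 0.263, 0.169], 0.63)]
tall_head_right  [([0.49, 0.171, 0.172], 0.86), ([0.301, 0.319, 0.171], 0.6)]
short_foot_left  [([0.486, -0.12, -0.0], 0.58), ([0.471, 0.212, -0.003], 0.23)]
short_foot_right  [([0.476, -0.215, -0.001], 0.76)]
short_head_left  [([0.481, -0.115, 0.122], 0.78)]
short_head_right  []
2.9 [ 0.18698271 -0.62253093  0.23875089]
```

View pics.

View pics/top0.png

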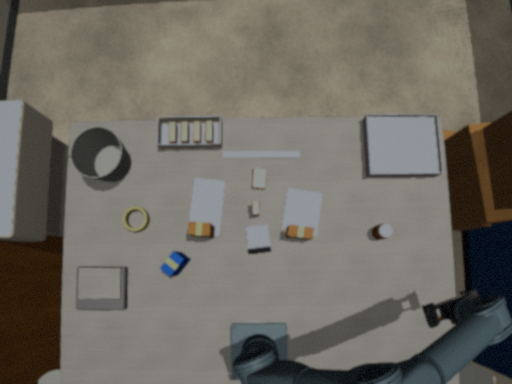

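View pics/side0.png

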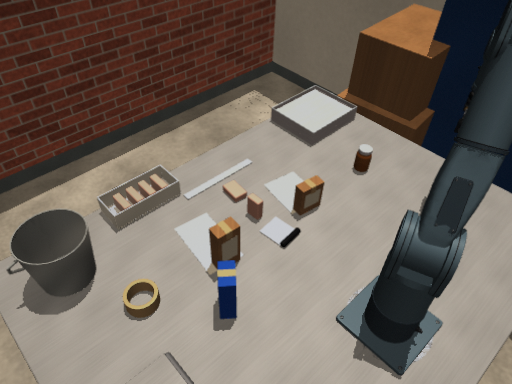

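```bash
cat > h.py <<'E'
import numpy as np,cv2
from scipy.optimize import minimize
def proj(p,P):
    T=np.linalg.inv(p["extrinsics"]); K=np.array([[p["fx"],0,p["cx"]],[0,p["fy"],p["cy"]],[0,0,1.]])
    r,_=cv2.Rodrigues(T[:3,:3]); return cv2.projectPoints(np.asarray(P,float).reshape(-1,1,3),r,T[:3,3],K,np.asarray(p["dist_coeffs"],float))[0].reshape(-1,2)
def poly(p,P,S=8):
    q=proj(p,P); h=cv2.convexHull(np.float32(q))
    m=np.zeros((384*S,512*S),np.uint8); cv2.fillPoly(m,[np.int32(np.round((h+0.5)*S))],255)
    return cv2.resize(m,(512,384),interpolation=cv2.INTER_AREA)/255.
def rect(x,y,a,L,W):
    c,s=np.cos(a),np.sin(a)
    return [[x+c*u-s*v,y+s*u+c*v,0] for u,v in((L/2,W/2),(L/2,-W/2),(-L/2,-W/2),(-L/2,W/2))]
def box(x,y,a,D,W,H):
    b=rect(x,y,a,D,W); return b+[[q[0],q[1],H] for q in b]
E
python3 - <<'E'
from station import *
from h import *
import pickle
ps={n:read_camera(n) for n in("top","side")}
out={}
for n,p in ps.items():
    for l in ["tall_sheet","tall_carton","short_sheet","short_carton"]:
        out[n,l]=[(d["conf"],d["mask"]) for d in silhouettes(p,l)[:3]]
        print(n,l,[(round(c,2),int(m.sum()),np.argwhere(m).mean(0).round()) for c,m in out[n,l]])
pickle.dump((ps,out),open("v.pkl","wb")); print(bot.sense()["time_s"])
E
```

```text
top tall_sheet [(0.85, 1466, array([201., 207.]))]
top tall_carton [(0.86, 365, array([229., 201.])), (0.76, 455, array([263., 175.])), (0.37, 1350, array([209., 302.]))]
top short_sheet [(0.86, 1387, array([208., 302.])), (0.61, 271, array([231., 382.]))]
top short_carton [(0.82, 356, array([232., 300.])), (0.19, 391, array([229., 201.]))]
side tall_sheet [(0.86, 1246, array([239., 198.]))]
side tall_carton [(0.88, 1183, array([240., 225.])), (0.67, 1044, array([289., 226.]))]
side short_sheet [(0.59, 758, array([189., 284.]))]
side short_carton [(0.82, 829, array([194., 308.]))]
3.4
```

```bash
cat > fit.py <<'E'
from h import *
import pickle
ps,out=pickle.load(open("v.pkl","rb"))
dim={"tall":(230,130,48,80,170),"short":(180,145,42,95,120)}
init={"tall":((.59,.2,-.1),(.471,.211,-.04)),"short":((.555,-.183,-.1),(.457,-.161,-.1))}
for k in dim:
    L,W,D,w,H=np.array(dim[k])/1000
    def near(n,l,x):
        return min(out[n,l],key=lambda cm:np.hypot(*(np.argwhere(cm[1]).mean(0)[::-1]-proj(ps[n],x)[0])))[1]
    cm={n:near(n,k+"_carton",[[*init[k][1][:2],H*.6]]) for n in ps}
    sm={n:out[n,k+"_sheet"][0][1] for n in ps}
    def multi(f,x0):
        best=None
        for s in (.01,.004):
            for da in(-.1,0,.1):
                x=np.array(x0 if best is None else best.x)+[0,0,da]
                r=minimize(f,x,method="Nelder-Mead",options=dict(initial_simplex=[x,x+[s,0,0],x+[0,s,0],x+[0,0,s*10]],xatol=2e-4,fatol=.1))
                if best is None or r.fun<best.fun: best=r
        return best
    blue={n:cv2.dilate(np.uint8((ps[n]["frame"][...,0].astype(int)-ps[n]["frame"][...,2])>60),np.ones((3,3)))>0 for n in ps}
    for cams in (["top","side"],["top"],["side"]):
        fs=lambda v:sum((np.abs(poly(ps[n],rect(*v,L,W))-sm[n])*~(cv2.dilate(np.uint8(cm[n]),np.ones((3,3)))>0)*~blue[n]).sum() for n in cams)
        fc=lambda v:sum((np.abs(poly(ps[n],box(*v,D,w,H))-cm[n])*~blue[n]).sum() for n in cams)
        rs=multi(fs,init[k][0]); rc=multi(fc,init[k][1])
        print(k,cams,"sheet",rs.x.round(4),rs.fun.round(1),"carton",rc.x.round(4),rc.fun.round(1))
        c,s=np.cos(rs.x[2]),np.sin(rs.x[2])
        R=np.array([[c,s],[-s,c]])
        f=np.array(box(*rc.x,D,w,0))[:2,:2]; hd=f+H*np.array([np.cos(rc.x[2]),np.sin(rc.x[2])])
        print("  toppled in sheet:",((np.r_[f,hd]-rs.x[:2])@R.T*1000).round(0).tolist(),"limits",L*500,W*500)
        if len(cams)==2:
            for n in ps:
                im=cv2.resize(ps[n]["frame"],None,fx=4,fy=4,interpolation=cv2.INTER_CUBIC)
                for P,col in((rect(*rs.x,L,W),(0,255,0)),(box(*rc.x,D,w,H)[:4],(0,0,255)),(box(*rc.x,D,w,H)[4:],(255,0,255))):
                    cv2.polylines(im,[np.int32((proj(ps[n],P)+.5)*4)],True,col,1)
                c0=(proj(ps[n],[[*rs.x[:2],0]])[0]*4).astype(int)
                cv2.imwrite(f"pics/fit_{k}_{n}.png",im[max(0,c0[1]-220):c0[1]+260,max(0,c0[0]-260):c0[0]+260])
E
python3 fit.py; python3 -c "
import cv2,numpy as np
for k in('tall','short'):
    a=[cv2.imread(f'pics/fit_{k}_{n}.png') for n in('top','side')]
    h=min(x.shape[0] for x in a); cv2.imwrite(f'pics/fit_{k}.png',cv2.resize(np.hstack([x[:h] for x in a]),(800,int(800*h/sum(x.shape[1] for x in a)))))"
```

```text
tall ['top', 'side'] sheet [ 0.576   0.2054 -0.1062] 101.9 carton [ 0.4737  0.2113 -0.1086] 128.5
  toppled in sheet: [[-78.0, 35.0], [-78.0, -45.0], [92.0, 35.0], [92.0, -45.0]] limits 115.0 65.0
tall ['top'] sheet [ 0.5746  0.2058 -0.1022] 38.3 carton [ 0.4718  0.2101 -0.1573] 39.5
  toppled in sheet: [[-77.0, 32.0], [-81.0, -47.0], [93.0, 23.0], [89.0, -57.0]] limits 115.0 65.0
tall ['side'] sheet [ 0.577   0.2048 -0.1033] 55.1 carton [ 0.4754  0.2106 -0.0666] 76.9
  toppled in sheet: [[-79.0, 36.0], [-76.0, -44.0], [91.0, 42.0], [94.0, -38.0]] limits 115.0 65.0
short ['top', 'side'] sheet [ 0.5503 -0.1831 -0.1659] 65.7 carton [ 0.4605 -0.1629 -0.1226] 94.0
  toppled in sheet: [[-73.0, 53.0], [-69.0, -41.0], [47.0, 59.0], [51.0, -36.0]] limits 90.0 72.5
short ['top'] sheet [ 0.5496 -0.1837 -0.1673] 34.6 carton [ 0.4596 -0.1624 -0.1331] 22.1
  toppled in sheet: [[-73.0, 54.0], [-70.0, -41.0], [47.0, 58.0], [50.0, -37.0]] limits 90.0 72.5
short ['side'] sheet [ 0.5521 -0.183  -0.17  ] 25.2 carton [ 0.4619 -0.1644 -0.102 ] 62.4
  toppled in sheet: [[-74.0, 52.0], [-68.0, -43.0], [45.0, 60.0], [52.0, -35.0]] limits 90.0 72.5
```

View pics/fit_tall.png

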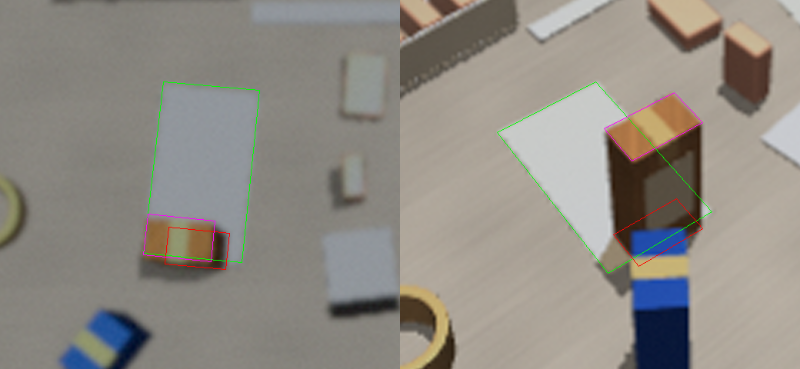

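View pics/fit_short.png

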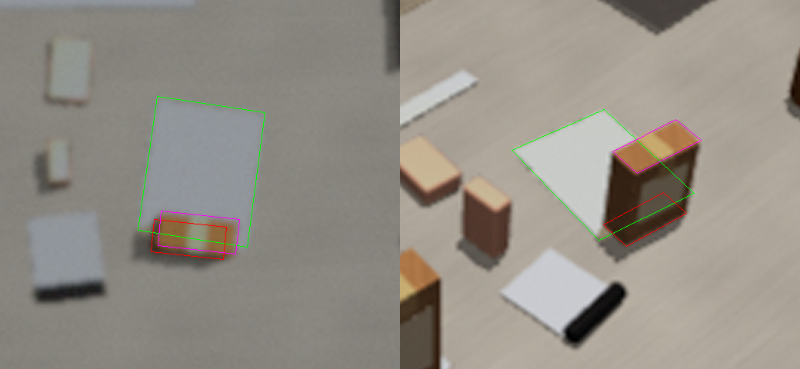

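```bash
cat >> h.py <<'E'
from scipy.spatial.transform import Rotation as Ro
def quat(a,flip):
    x=np.array([-np.sin(a),np.cos(a),0])*(-1 if flip else 1); z=np.array([0,0,-1.]); y=np.cross(z,x)
    return Ro.from_matrix(np.c_[x,y,z]).as_quat()[[3,0,1,2]]
E
cat > push.py <<'E'
import sys
from station import *
from h import *
k=sys.argv[1]
x,y,a,D,z={"short":(.4605,-.1629,-.12,.042,.098),"tall":(.4735,.2110,-.085,.048,.147)}[k]
d=np.array([np.cos(a),np.sin(a),0]); c=np.array([x,y,0])-d*D/2
def at(u,zz): return list(c+d*u+[0,0,zz])
bot.close_gripper(5)
q7=bot.sense()["joint_positions"]
q=min([quat(a,f) for f in(0,1)],key=lambda q:np.inf if (s:=kinematics.ik(at(-.045,.26),q)) is None else np.abs(np.array(s)-q7).max())
print(kinematics.ik(at(-.045,.26),q),kinematics.ik(at(-.045,z),q))
bot.move_ptp(at(-.045,.26),q); bot.line_to(at(-.045,z),.12)
print("down",bot.sense()["time_s"],bot.sense()["position"],bot.sense()["force"])
p=read_camera("side"); cv2.imwrite(f"pics/{k}_pre.png",p["frame"])
for u in (-.01,0.01,.02,.03,.04):
    s=bot.line_to(at(u,z),.05,stop_force=8); f=bot.sense(); print(u,s,f["force"].round(2) if hasattr(f["force"],"round") else f["force"])
    if s: break
p=read_camera("side"); cv2.imwrite(f"pics/{k}_post.png",p["frame"]); print(bot.sense()["time_s"])
E
python3 push.py short; python3 -c "
import cv2,numpy as np
cv2.imwrite('pics/s1.png',cv2.resize(np.hstack([cv2.imread(f'pics/short_{n}.png')[90:310,160:440] for n in('pre','post')]),(800,314)))"
```

```text
[ 0.50450408  0.13274439 -0.25607274  2.06419289  0.0412442   0.94933842
 -1.46423039] [ 0.37711191  0.40815444 -0.12881255  2.20640007  0.10063667  0.53227572
 -1.51880787]
down 8.0583 [ 0.39542356 -0.15516379  0.09848903] [ 0.29592232  0.0426454  -0.29966044]
-0.01 False [-1.07  0.12 -0.73]
0.01 False [ 0.48  0.52 -0.72]
0.02 False [-0.24  0.08 -0.2 ]
0.03 False [-1.    0.06  0.62]
0.04 False [-0.39  0.18 -0.39]
10.6083
```

View pics/s1.png

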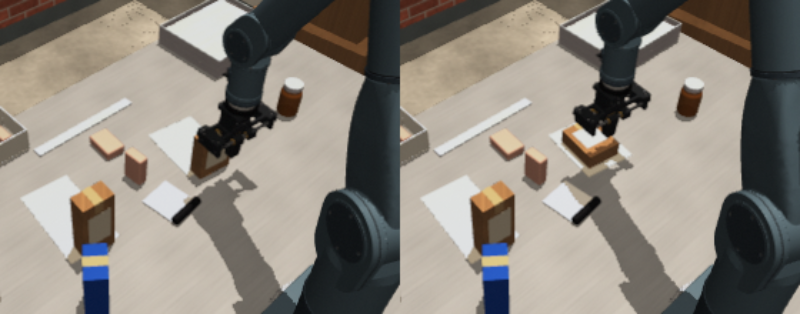

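The short carton lies label up at (588,145) in the picture, on its sheet. Now I lift clear and push the tall one.

```bash
python3 - <<'E'
from station import *
p=list(bot.sense()["position"]); p[2]=.26
bot.line_to(p,.15)
E
python3 push.py tall; python3 -c "
import cv2,numpy as np
cv2.imwrite('pics/t1.png',cv2.resize(np.hstack([cv2.imread(f'pics/tall_{n}.png')[90:350,120:400] for n in('pre','post')]),(800,371)))"
```

```text
[-0.09368719  0.22966159 -0.56513676  1.97348456  0.14750201  0.97824723
 -2.38544539] [-0.14577436  0.40792807 -0.53234245  2.07869904  0.30668226  0.73010799
 -2.52898619]
down 14.6 [0.405201   0.21712601 0.14754237] [-0.31096851  0.33704775 -0.71650038]
-0.01 False [-0.15 -0.52 -0.19]
0.01 False [-0.99  0.66  0.4 ]
0.02 False [-0.22  0.06 -0.22]
0.03 False [ 0.55 -0.75  0.34]
0.04 False [ 0.34  0.53 -0.46]
17.15
```

View pics/t1.png

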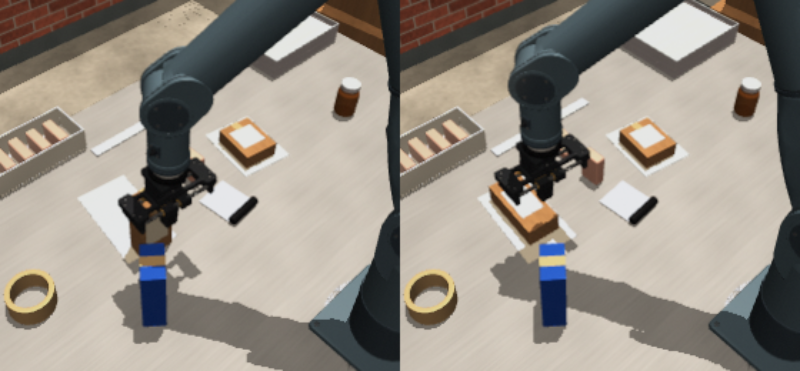

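Both are down, label up. I'll lift clear, move aside and measure the final poses.

```bash
cat > chk.py <<'E'
from station import *
from h import *
p=np.array(bot.sense()["position"]); 
if p[2]<.2: p[2]=.3; bot.line_to(list(p),.15); bot.movej([1.213,.2,-.004,1.8,.003,1.067,-.071])
dim={"tall":(.230,.130,.048,.080,.170,.576,.2054,-.105),"short":(.180,.145,.042,.095,.120,.5503,-.1831,-.166)}
for n in("top","side"):
    v=read_camera(n); im=cv2.resize(v["frame"],None,fx=3,fy=3)
    for k,(L,W,D,w,H,sx,sy,sa) in dim.items():
        c0=np.array([sx,sy,D*.7]);
        ms=[d["mask"] for d in silhouettes(v,k+"_carton")]+[d["mask"] for d in silhouettes(v,"tall_carton")]
        m=min(ms,key=lambda m:np.hypot(*(np.argwhere(m).mean(0)[::-1]-proj(v,[c0])[0])))
        best=None
        for da in(-.15,0,.15):
            x=np.array([sx,sy,sa+da])
            r=minimize(lambda q:np.abs(poly(v,box(*q,H,w,D))-m).sum(),x,method="Nelder-Mead",options=dict(initial_simplex=[x,x+[.01,0,0],x+[0,.01,0],x+[0,0,.1]],xatol=2e-4,fatol=.1))
            if best is None or r.fun<best.fun: best=r
        c,s=np.cos(sa),np.sin(sa)
        q=(np.array(rect(*best.x,H,w))[:,:2]-[sx,sy])@np.array([[c,s],[-s,c]]).T
        print(n,k,best.x.round(3),best.fun.round(1),int(m.sum()),"in sheet",(q*1000).round().tolist(),"lim",L*500,W*500)
        for P,col in((rect(sx,sy,sa,L,W),(0,255,0)),(box(*best.x,H,w,D)[:4],(0,0,255)),(box(*best.x,H,w,D)[4:],(255,0,255))): cv2.polylines(im,[np.int32((proj(v,P)+.5)*3)],True,col,1)
    cv2.imwrite(f"pics/fin_{n}.png",im[390:840,400:1200] if n=="top" else im[400:960,250:1050])
    for l in ["soap_bar","soap_flat","jar","ruler","scraper","tape"]:
        print(n,l,[np.round(d["centre"],3).tolist() for d in tip_of(v,l)[:1]])
print(bot.sense()["time_s"])
E
python3 chk.py
```

```text
top tall [ 0.583  0.203 -0.08 ] 33.6 945 in sheet [[92.0, 41.0], [94.0, -39.0], [-76.0, -43.0], [-78.0, 37.0]] lim 115.0 65.0
top short [ 0.542 -0.174 -0.14 ] 29.7 786 in sheet [[49.0, 57.0], [51.0, -38.0], [-69.0, -41.0], [-71.0, 54.0]] lim 90.0 72.5
top soap_bar [[0.556, 0.002, -0.003]]
top soap_flat [[0.687, -0.012, -0.001]]
top jar [[0.462, -0.486, 0.004]]
top ruler [[0.786, -0.027, 0.001]]
top scraper [[0.442, -0.003, -0.002]]
top tape [[0.525, 0.49, -0.004]]
side tall [ 0.587  0.204 -0.096] 100.6 1297 in sheet [[96.0, 40.0], [96.0, -40.0], [-74.0, -41.0], [-74.0, 39.0]] lim 115.0 65.0
side short [ 0.545 -0.173 -0.134] 40.2 882 in sheet [[52.0, 58.0], [55.0, -37.0], [-65.0, -40.0], [-68.0, 54.0]] lim 90.0 72.5
side soap_bar [[0.558, 0.004, -0.001]]
side soap_flat [[0.682, -0.008, 0.001]]
side jar [[0.457, -0.491, 0.0]]
side ruler [[0.787, -0.018, -0.002]]
side scraper [[0.445, 0.003, -0.0]]
side tape [[0.523, 0.487, 0.002]]
22.2333
```

View pics/fin_top.png

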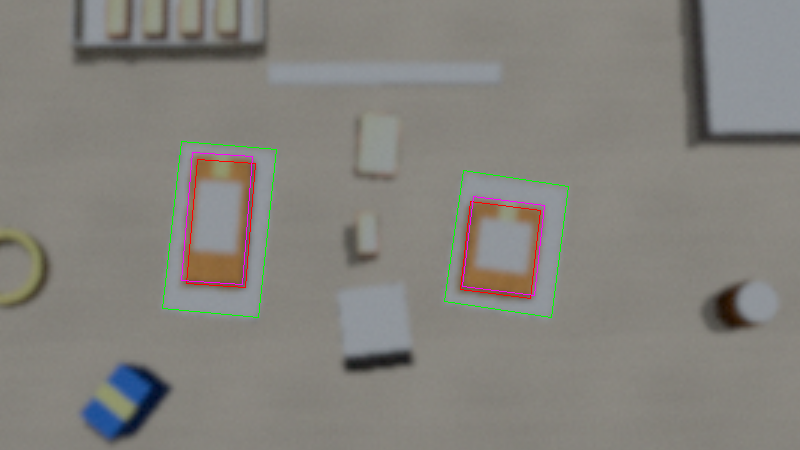

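View pics/fin_side.png

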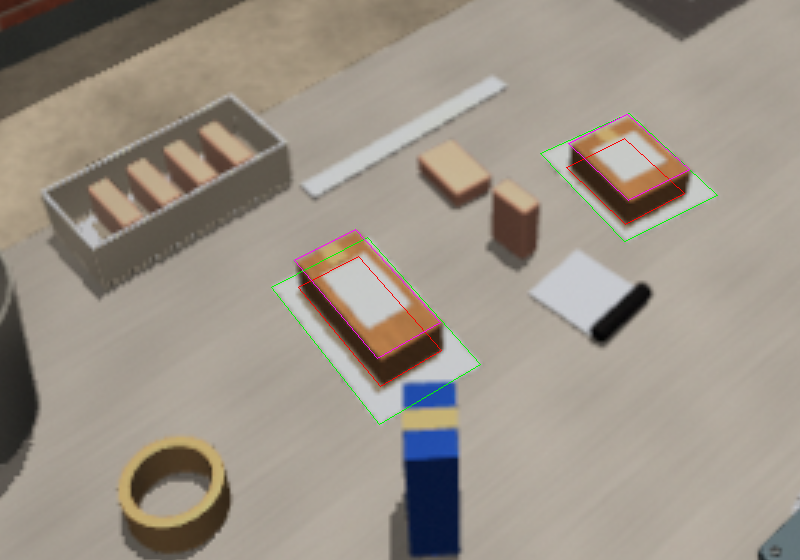

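Both cartons, at (220,220) and (503,248) in the top picture, lie label up well inside their sheet outlines. The bystanders are where they were.

```bash
python3 -c "
from station import bot
bot.job_done(); print(bot.sense()['time_s'])"
```

```text
the job is handed in; nothing more can be done
the job is handed in; nothing more can be done
```

I toppled both cartons onto their sheets with one slow push each, high on the label side with closed fingers. I then moved the arm clear and handed the job in at about 22 s of the 45 s allowed.

- **Cartons:** both cameras show each one lying flat with its label up and all corners inside its sheet. The smallest margins are about 19 mm for the tall carton (far end) and 14 mm for the short one (left side).
- **Push force:** the tool force read about 1 N in the readings between push steps, and the 8 N stop never triggered.
- **Bystanders:** re-detected within about 10 mm of their first measured positions in each camera, which is within the networks' noise, and the soap bar and jar still stand. The blue carton was not touched.
- **Disagreements:** the cameras first disagreed on the tall carton's yaw (−0.16 rad from the top, −0.07 rad from the side). I pushed along −0.085 rad. The side view also placed the fallen cartons 3–5 mm further out than the top view, well inside the margins.

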